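# Fit the red setting gauge into the knife holder and clamp it

## Task

Lift the red-handled setting gauge up and off its hook and lower its blade, without dropping it, into the slot of the knife holder until its shoulder rests fully home on the holder. Then let go of it and swing the holder's black-knobbed clamp lever all the way over to its other side. Leave the blue gauge hanging on its hook and do not disturb the slide tray, bottle and pot.

Things in the scene. Friction and masses are not known exactly. Their poses are not given: they have to be found in the camera images.
- red_gauge: Flat steel gauge, red grip, 0.2 kg, hanging upright. Origin: centre of shoulder underside; z up, x thin, y width. In mm: blade 4 (x) by 40 (y), z -60 to 0 (lowest 6 only 30 wide); shoulder 32 by 64, z 0 to 6; eye 6 thick, 40 wide, its opening 24 wide (y), z 6 up to a roof-shaped top at 42; red grip 14 (x) by 44 (y), z 56 to 100. Hanging, the hook's bar passes through the eye along x at z 37
- blue_gauge: The same gauge with a blue grip, hanging on the other hook; same frame and sizes. It stays where it is
- stand: Fixed hook stand; origin: underside, on the table; z up. In mm: foot 110 by 270 by 12 centred at x 15; posts 14 thick at x 35, y +-120, joined by a 12 thick rail at x 35, z 140. Two 8 thick hooks at y +-60 leave the rail towards -x, level at z 140 to x -22, then turn up to a tip at x -28, top z 154. To free a gauge lift it 12 to 25, then draw it off along -x by over 40
- holder: Fixed knife holder. Origin: underside of its black base plate, on the table, under the slot's centre; z up. Aluminium block 80 (x) by 90 (y) mm, its top at z 85 mm, with a red strip on the -x side of the top. The base plate is 130 mm in x and runs from y -72 to y 162 mm, 12 mm thick. The clamp lever stands on it at y 120 mm
- slot (a point): Centre of the slot's mouth in the top face of the holder (z 85 mm), axes as the holder's. The slot is 8 mm wide in x, 46 mm long in y and 73 mm deep; its black lips are bevelled 5 mm deep to an 18 by 56 mm mouth. A gauge that is home has its origin here, its blade in the slot and its shoulder on the top face
- clamp (a joint): Clamp lever angle, rad: 0 leans 29 degrees to the holder's -x, 0.5 upright, 1.0 fully over to +x (end stop). It stays where it is left and takes about 1 to 2 N at the knob. It starts between 0 and 0.25
- clamp_tip (a point): Centre of the black ball knob (26 mm across) on the end of the clamp lever, a 10 mm rod 80 mm long. The hinge axis is parallel to the holder's y, at x 0, y 120, z 34 mm in the holder's frame
- slide_tray: White tray of microscope slides, 110 by 200 by 22 mm, bystander; origin at the underside's centre
- bottle: Amber reagent bottle, 60 mm across, 110 mm tall, bystander; origin at the underside's centre
- pot: White plastic pot, 70 mm across, 60 mm tall, bystander; origin at the underside's centre

How it is judged:
By the outcome, as a careful person would: the job done as asked, in the order asked, and still so for the second after the job is handed in, with the robot touching nothing.
It also fails if it takes over 64 s, if anything falls off the work surface, if the arm or the gripper's body presses on something with over 40 N, if the wrist force passes 120 N, or if a joint passes its speed limit or range.

## Robot

A 6-joint arm with a two-finger parallel gripper is mounted at the origin on the work surface. World frame = base frame: x ahead of the robot, y to its left, z up, the work surface at z = 0. Lengths are in m, angles in rad, forces in N, time in s.
With the tool pointing down it reaches from about 0.25 to 0.725 m from the base axis. Payload 4 kg.
Tool frame: the origin (TCP) lies at the very end of the fingers, on their centre line; the grasp point (between the pads) lies 19 mm behind it; z points along the fingers, x is the direction in which the jaws open and shut, and the axes are right-handed (so a half turn about z gives the same grasp; the last joint's range is limited). The gripper opens to 85 mm and grips with 20 to 120 N. Pads are 22 mm wide; open, the fingers measure 114 mm over their backs; the gripper's body (76 mm by 85 mm) begins 54 mm behind the grasp point. The pads swing forward as they close: fully open they stand 13 mm farther back than shut.
Start: joints at [0, 0.241, 0.005, 1.335, 0, 1.571], TCP at [0.5, -0, 0.231] pointing down, gripper open.
Joint ranges: [-2.72, 2.72], [-1.05, 1.87], [-1.09, 1.28], [-1.99, 2.15], [-1.42, 1.44], [-3.14, 3.14]. Speed limits (rad/s): [2.79, 2.79, 3.14, 3.14, 3.14, 3.14].

## Interface

Orientations are given as a unit quaternion [x, y, z, w].
In Python, from workcell import sensors, vision, order gives the robot as it stands.
- The arm moves only by the tool step_arm, never from a script. Its argument "series" is a list of rows, each a list of 4 numbers: the shift along the tool's x, y, z in m, then the turn about the tool's z in rad. In form: [[x, y, z, roll], ...]. A call has exactly 8 rows; each row shifts and turns the commanded pose from where the row before left it, along the tool's axes as they then stand; what a row does not reach is not made up. A row lasts 1/10 s, in which the tool goes at most 50 mm and 8.59 degrees, less where a joint would pass 70% of its speed; a pose out of reach is approached as far as the arm can. A call with a gripper value outside its range is refused whole. "fingers" is the finger opening in m, from 0 to 0.0854, set as the call begins (left out, the last holds). The fingers move at their own pace and stop on an object; the grip force is fixed at half the most. Time passes only in rows, so rows that do not move let the fingers close, or fill a call up. It gives the time, the measured TCP pose, the force and the opening at its end, in the units of the state.
- sensors.get_obs(): the state, without advancing time (a new reading comes with each control period).
- vision.camera(name): name is "scene" or "side" or "wrist"; returns (picture, depth): 420x560x3 uint8, red, green, blue; 420x560 float32, m along the optical axis (not along the pixel's ray), 0 where there is no reading.
- vision.camera_info(name): a dict with "mtx" (3x3 intrinsics, pixels), "k1" (the pictures are not rectified: a ray, as slopes to the right and down, at radius r is drawn at 1 + k1 r^2 times it, then the intrinsics apply), "T" (4x4, takes a point from camera to world coordinates). Camera axes: x right, y up, looking along -z (the intrinsics and any distortion apply to the point x, -y, -z); pixel columns grow to the right and rows downward; lengths in m; the calibration is good to about 2 mm. A picture is of the moment at which its call begins: read the wrist's pose just before it. camera_info takes no time and is no camera call; for the wrist camera it gives the pose at the moment of the call.
- order.job_done(): hands the job in, once; it reports no verdict.
The state is a dict: "clock": time; "joint_pos": joint angles; "joint_vel": joint speeds; "tau": joint torques, N m; "eef_pos": TCP position; "tool_rot": TCP orientation; "ft_force": force on the tool from outside, world axes, zero at the start; "ft_torque": the same for the moment, N m; "grip_width": finger opening in m.
Only numpy, scipy, OpenCV 4.12 (cv2) and the standard library are available. Lean on these libraries where they do the work, as an engineer would, in place of code of your own. Each camera call takes 0.05 s, during which the arm holds its last target. There are 200 camera calls.

## Working session

There is one attempt and no reset: what is moved stays moved. The work goes in short steps, Python scripts to look and compute and a tool call to move; the robot and the scene stay as the last step left them, time stands still between calls to the robot, and variables do not carry over. Pictures are saved under pics/ and viewed, about 8 in all and at most 12, crops included, and the job is handed in when it is done.

Besides the shell and the picture viewer there is one more tool, called after "Request:" as name(argument=value, ...), one argument or row to a line, values as JSON. step_arm: Moves the arm, as the interface text tells. Its arguments: {"type":"object","properties":{"series":{"type":"array","items":{"type":"array","items":{"type":"number"}}},"fingers":{"type":"number"}},"required":["series"]}

```bash
ls; mkdir -p pics
cat > h.py <<'E'
import numpy as np, cv2
from workcell import sensors, vision, order
def ray(info,u,v):
    K=np.array(info["mtx"]);k1=info["k1"]
    xd=(u-K[0,2])/K[0,0]; yd=(v-K[1,2])/K[1,1]
    r=np.hypot(xd,yd); s=r
    for _ in range(30): s=r/(1+k1*s*s)
    f=s/np.maximum(r,1e-9); return xd*f,yd*f
def pts(info,u,v,d):
    u=np.asarray(u,float);v=np.asarray(v,float)
    x,y=ray(info,u,v); T=np.array(info["T"])
    P=np.stack([x*d,-y*d,-d*np.ones_like(x)],-1)
    return P@T[:3,:3].T+T[:3,3]
def plane(info,u,v,z):
    T=np.array(info["T"]); a=pts(info,u,v,1.0); o=T[:3,3]
    return o+(a-o)*((z-o[2])/(a[...,2]-o[2]))[...,None]
def proj(info,P):
    T=np.array(info["T"]);p=(np.atleast_2d(P)-T[:3,3])@T[:3,:3]
    x=p[:,0]/-p[:,2];y=-p[:,1]/-p[:,2];f=1+info["k1"]*(x*x+y*y);K=np.array(info["mtx"])
    return np.stack([K[0,0]*x*f+K[0,2],K[1,1]*y*f+K[1,2]],-1)
def save(n,im): cv2.imwrite(f"pics/{n}.png",im[...,::-1])
E
python3 - <<'E'
from h import *
o=sensors.get_obs();print(o)
ims=[]
for n in("scene","side"):
    im,d=vision.camera(n);i=vision.camera_info(n);np.savez(f"{n}0",im=im,d=d);save(n+"0",im)
    print(n,i,(d>0).mean())
E
```

```text
pics
{'clock': 0.0, 'joint_pos': array([2.32363909e-05, 2.41413327e-01, 3.73026204e-03, 1.33521507e+00,
       5.15473769e-06, 1.57080184e+00]), 'joint_vel': array([ 0.00173622,  0.00132465,  0.00058125,  0.00048115,  0.0002625 ,
       -0.00118784]), 'tau': array([ 5.50268451e-04, -3.72315860e+01,  2.52406776e+01,  1.67737965e-02,
        2.29149265e-05,  1.14679995e-05]), 'eef_pos': array([4.99364401e-01, 1.31678893e-05, 2.30415100e-01]), 'tool_rot': array([ 9.99999448e-01,  8.85768688e-06, -1.05090620e-03, -2.56225961e-06]), 'ft_force': array([ 0.07633931, -0.19147922,  0.3990686 ]), 'ft_torque': array([ 0.00765503, -0.03139625, -0.00146625]), 'grip_width': 0.08532389813107837}
scene {'mtx': array([[455.69756668,   0.        , 282.08016751],
       [  0.        , 455.69756668, 203.90620921],
       [  0.        ,   0.        ,   1.        ]]), 'k1': -0.14413681744413276, 'T': array([[-0.49682291, -0.53262631,  0.68518334,  1.30828265],
       [ 0.86784713, -0.30228401,  0.39429143,  0.43893821],
       [-0.00289002,  0.79052741,  0.61241984,  0.72306563],
       [ 0.        ,  0.        ,  0.        ,  1.        ]])} 0.9959906462585034
side {'mtx': array([[480.50851522,   0.        , 274.92654242],
       [  0.        , 480.50851522, 202.68438676],
       [  0.        ,   0.        ,   1.        ]]), 'k1': -0.03681459112207403, 'T': array([[ 0.95240675,  0.22835438, -0.20192985,  0.4150167 ],
       [-0.30424593,  0.67110896, -0.67605264, -0.68459112],
       [-0.01886265,  0.70531343,  0.70864459,  0.84648132],
       [ 0.        ,  0.        ,  0.        ,  1.        ]])} 0.9960586734693877
```

View pics/scene0.png

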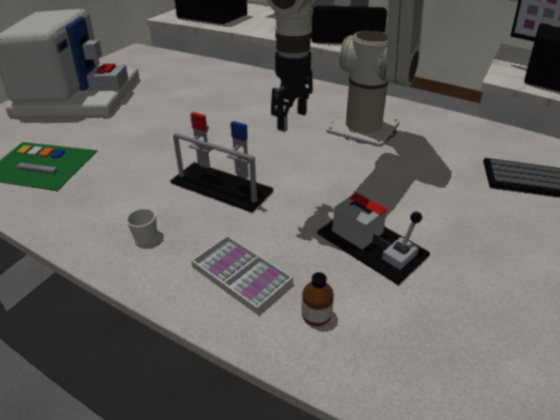

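View pics/side0.png

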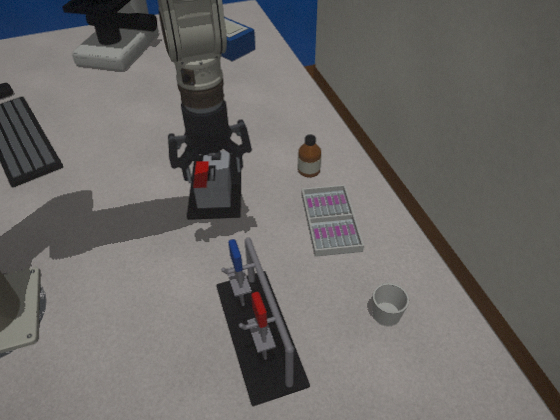

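Both views show the same layout. The red grip is at scene (200,121) and side (259,310), and the blue grip at scene (239,131) and side (235,255). The holder's red strip is at scene (368,205) and side (202,175), with the knob at scene (416,217). Next I measure these.

```bash
cat > m.py <<'E'
from h import *
def hsvmask(im,kind):
    h=cv2.cvtColor(im,cv2.COLOR_RGB2HSV).astype(int);H,S,V=h[...,0],h[...,1],h[...,2]
    if kind=="red": m=((H<8)|(H>172))&(S>150)&(V>70)
    elif kind=="blue": m=(H>105)&(H<130)&(S>130)&(V>50)
    elif kind=="black": m=(V<45)
    return m.astype(np.uint8)
def blobs(m,minA=30):
    n,l,s,c=cv2.connectedComponentsWithStats(m)
    return [(l==i,s[i],c[i]) for i in range(1,n) if s[i][4]>=minA]
E
python3 - <<'E'
from m import *
for n in("scene","side"):
    z=np.load(n+"0.npz");im,d=z["im"],z["d"];i=vision.camera_info(n)
    for k in("red","blue","black"):
        for b,s,c in blobs(hsvmask(im,k),40):
            v,u=np.nonzero(b);P=pts(i,u,v,d[b])
            if P[:,0].mean()>1.0 or P[:,2].max()>.35 or abs(P[:,1]).max()>.5 : continue
            print(n,k,s,c.round(1),"med",np.median(P,0).round(4),"lo",np.percentile(P,3,axis=0).round(3),"hi",np.percentile(P,97,axis=0).round(3))
            if k=="black" and s[4]>500 or k!="black":
                q=P[P[:,2]<.02] if k=="black" else P[P[:,2]>np.percentile(P[:,2],60)]
                r=cv2.minAreaRect(q[:,:2].astype(np.float32)*1000);print("   rect",np.round(r[0],1),np.round(r[1],1),round(r[2],1),"z",np.median(q[:,2]).round(4))
E
```

```text
scene red [365 199  22  16 171] [374.9 206.9] med [0.5009 0.2177 0.0854] lo [0.483 0.196 0.083] hi [0.516 0.239 0.088]
   rect [501.1 215.5] [47.8 29.8] 77.1 z 0.0864
scene blue [231 122  15  19 221] [238.5 130.4] med [ 0.5042 -0.1464  0.1861] lo [ 0.499 -0.166  0.164] hi [ 0.507 -0.128  0.203]
   rect [ 501.8 -147.7] [11.8 40.8] 1.5 z 0.1984
scene black [409  51  46  40 376] [424.8  76.9] med [-2.1912 -0.0849 -0.6703] lo [-2.23  -0.325 -0.718] hi [0.035 0.137 0.278]
scene black [350 201  21  12  72] [359.2 205.8] med [0.5104 0.1827 0.0828] lo [0.504 0.163 0.079] hi [0.52  0.211 0.086]
scene black [411 213  10  10  82] [415.5 217.2] med [0.5217 0.3158 0.1108] lo [0.516 0.307 0.099] hi [0.526 0.324 0.117]
scene black [394 245  15   8  58] [401.4 248.8] med [0.5583 0.3073 0.0432] lo [0.55  0.292 0.039] hi [0.564 0.319 0.047]
scene black [312 273  14  16 188] [318.7 280.5] med [0.7843 0.2134 0.1088] lo [0.77  0.202 0.094] hi [0.793 0.224 0.112]
scene black [305 299  27   9  68] [320.2 304.6] med [0.8015 0.2295 0.0625] lo [0.781 0.203 0.058] hi [0.809 0.24  0.066]
side red [251 292  16  36 340] [259.2 308.8] med [ 0.5055 -0.2806  0.1998] lo [ 0.499 -0.293  0.012] hi [ 0.542 -0.167  0.203]
   rect [ 506.1 -271. ] [40.8 12.3] 89.7 z 0.2018
side black [306 136   9  10  80] [310.  140.2] med [0.776  0.2019 0.1076] lo [0.766 0.196 0.096] hi [0.786 0.215 0.112]
side black [208 166   7  15  44] [210.6 171.8] med [0.5185 0.1945 0.0814] lo [0.507 0.172 0.077] hi [0.529 0.216 0.085]
side black [270 286  24  60  73] [281.7 316.6] med [ 0.5687 -0.1956  0.0109] lo [ 0.567 -0.259  0.009] hi [ 0.57  -0.125  0.014]
```

Request:
step_arm(
  series=[
    [0,0,-0.05,0],
    [0,0.04,-0.01,0],
    [0,0.045,0,0],
    [0,0.045,0,0],
    [0,0.045,0,0],
    [0,0.045,0,0],
    [0,0.045,0,0],
    [0,0,0,0],
  ],
)

```text
clock: 0.9
eef_pos: [0.499, -0.27, 0.2897]
tool_rot: [1.0, -0.003, -0.001, 0.0]
ft_force: [0.6, 0.5, -0.5]
grip_width: 0.0855
```

Run:
```python
from m import *
o=sensors.get_obs();print(o["eef_pos"],o["joint_pos"].round(3),o["joint_vel"].round(3))
i=vision.camera_info("wrist");im,d=vision.camera("wrist");save("w1",im);np.savez("w1",im=im,d=d)
print(i["mtx"][0,0],i["k1"],i["T"].round(3))
for k in("red","blue"):
    for b,s,c in blobs(hsvmask(im,k),100):
        v,u=np.nonzero(b);P=pts(i,u,v,d[b]);print(k,s,np.median(P,0).round(4))
        q=P[P[:,2]>np.percentile(P[:,2],95)-.006]
        if len(q)>10: r=cv2.minAreaRect(q[:,:2].astype(np.float32)*1000);print("   rect",np.round(r[0],1),np.round(r[1],1),round(r[2],1),"z",np.median(q[:,2]).round(4),len(q))
```

```text
[ 0.49904487 -0.26997657  0.28971365] [-0.495  0.366  0.328  1.534 -0.002  1.083] [ 0.072 -0.033 -0.042  0.018  0.05   0.044]
355.9802990822403 -0.07288149805399578 [[ 1.     0.006  0.003  0.499]
 [-0.006  0.965  0.263 -0.204]
 [-0.001 -0.263  0.965  0.431]
 [ 0.     0.     0.     1.   ]]
red [280 182  18  59 998] [ 0.5061 -0.2681  0.2013]
   rect [ 506.  -246.8] [11.9 84.9] 1.1 z 0.2013 996
blue [ 263    0   23   65 1239] [ 0.4981 -0.1551  0.2013]
   rect [ 497.6 -171.1] [66.6 13.2] 89.8 z 0.2014 1221
```

View pics/w1.png

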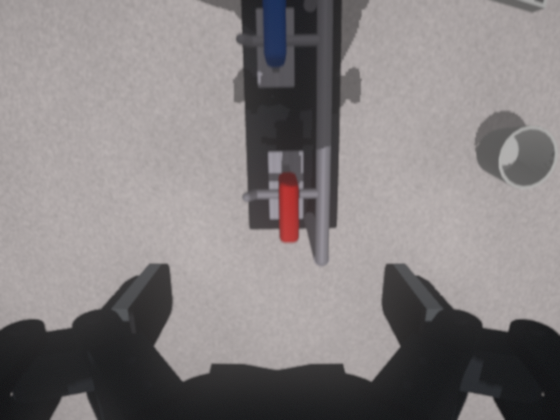

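Wrist view: the red grip spans columns 280-298 and rows 172-242, roughly parallel to the tool's y. The hook bar is at row 193 and the rail at column 322. The jaws are already lined up. Next is a quick fit of the grip's top, and a depth check of the shoulder.

Run:
```python
from m import *
z=np.load("w1.npz");im,d=z["im"],z["d"];i=vision.camera_info("wrist")
b=blobs(hsvmask(im,"red"),100)[0][0];v,u=np.nonzero(b)
P=plane(i,u,v,0.202)
print("y",np.percentile(P[:,1],[0.5,5,50,95,99.5]).round(4))
for lo in np.arange(v.min(),v.max(),8):
    s=(v>=lo)&(v<lo+8);print(lo,P[s,1].mean().round(4),P[s,0].min().round(4),P[s,0].max().round(4),np.median(pts(i,u[s],v[s],d[v[s],u[s]])[:,2]).round(4))
```

```text
y [-0.2861 -0.2839 -0.2655 -0.2484 -0.2464]
182 -0.2485 0.5009 0.5121 0.2007
190 -0.2535 0.5008 0.5121 0.2016
198 -0.2589 0.5008 0.5122 0.2015
206 -0.2644 0.5008 0.5122 0.2015
214 -0.2701 0.5008 0.5123 0.2016
222 -0.2756 0.5008 0.5124 0.2014
230 -0.2813 0.5015 0.5124 0.2017
238 -0.2853 0.5022 0.5117 0.2017
```

Request:
step_arm(
  series=[
    [0.0075,-0.003,0,0],
    [0,0,0.03,0],
    [0,0,0.03,0],
    [0,0,0.03,0],
    [0,0,0.025,0],
    [0,0,0.012,0],
    [0,0,0,0],
    [0,0,0,0],
  ],
)

```text
clock: 1.75
eef_pos: [0.5084, -0.2614, 0.1654]
tool_rot: [1.0, 0.001, 0.001, 0.0]
ft_force: [0.5, 0.3, 0.6]
grip_width: 0.0855
```

Request:
step_arm(
  series=[
    [0,0,0,0],
    [0,0,0,0],
    [0,0,0,0],
    [0,0,0,0],
    [0,0,0,0],
    [0,0,0,0],
    [0,0,0,0],
    [0,0,0,0],
  ],
  fingers=0.0,
)

```text
clock: 2.55
eef_pos: [0.5075, -0.2621, 0.1646]
tool_rot: [1.0, -0.0, 0.0, 0.0]
ft_force: [-0.3, 0.4, 2.9]
grip_width: 0.0132
```

Request:
step_arm(
  series=[
    [0,0,-0.006,0],
    [0,0,-0.006,0],
    [0,0,-0.007,0],
    [0,0,0,0],
    [0,0,0,0],
    [0,0,0,0],
    [0,0,0,0],
    [0,0,0,0],
  ],
)

```text
clock: 3.35
eef_pos: [0.5073, -0.2619, 0.183]
tool_rot: [1.0, 0.0, -0.0, -0.0]
ft_force: [0.0, -0.1, -1.4]
grip_width: 0.0131
```

Request:
step_arm(
  series=[
    [-0.01,0,0,0],
    [-0.015,0,0,0],
    [-0.015,0,0,0],
    [-0.015,0,0,0],
    [-0.015,0,0,0],
    [-0.01,0,0,0],
    [0,0,0,0],
    [0,0,0,0],
  ],
)

```text
clock: 4.15
eef_pos: [0.4277, -0.2622, 0.1836]
tool_rot: [1.0, -0.0, 0.0, 0.0]
ft_force: [-0.0, 0.1, -1.4]
grip_width: 0.0131
```

Request:
step_arm(
  series=[
    [0,0,-0.04,0],
    [0,0,-0.04,0],
    [0,-0.03,-0.03,0],
    [0,-0.045,-0.005,0],
    [0,-0.045,0,0],
    [0,-0.045,0,0],
    [0,-0.045,0,0],
    [0.01,-0.045,0,0],
  ],
)

```text
clock: 4.95
eef_pos: [0.4373, -0.0051, 0.2988]
tool_rot: [1.0, -0.0, 0.001, 0.0]
ft_force: [1.6, -1.0, -1.9]
grip_width: 0.0132
```

Request:
step_arm(
  series=[
    [0.025,-0.04,0,0],
    [0.025,-0.04,0,0],
    [0.022,-0.04,0,0],
    [0,-0.02,0,0],
    [0,0,0,0],
    [0,0,0,0],
    [0,0,0,0],
    [0,0,0,0],
  ],
)

```text
clock: 5.75
eef_pos: [0.5095, 0.132, 0.2986]
tool_rot: [1.0, -0.001, 0.0, 0.0]
ft_force: [-0.4, 0.3, -1.8]
grip_width: 0.0134
```

Run:
```python
from m import *
o=sensors.get_obs();print(o["eef_pos"],o["joint_vel"].round(3))
i=vision.camera_info("wrist");im,d=vision.camera("wrist");save("w2",im);np.savez("w2",im=im,d=d,T=i["T"],eef=o["eef_pos"])
h=cv2.cvtColor(im,cv2.COLOR_RGB2HSV)
for k in("red",):
    for b,s,c in blobs(hsvmask(im,k),100):
        v,u=np.nonzero(b);P=pts(i,u,v,d[b]);print(k,s,np.median(P,0).round(4))
        Q=plane(i,u,v,0.085);r=cv2.minAreaRect(Q[:,:2].astype(np.float32)*1000);print("   rect",np.round(r[0],1),np.round(r[1],1),round(r[2],1))
```

```text
[0.50948707 0.13202455 0.29861147] [-0.002 -0.004 -0.     0.     0.001 -0.001]
red [ 235   66   53   98 2904] [0.4941 0.1967 0.0842]
   rect [494.1 195.2] [89.5 31.2] 74.5
red [ 257  276   40   95 3446] [0.5091 0.1294 0.3351]
   rect [509.3 -36.7] [124.5  45.5] 88.8
```

View pics/w2.png

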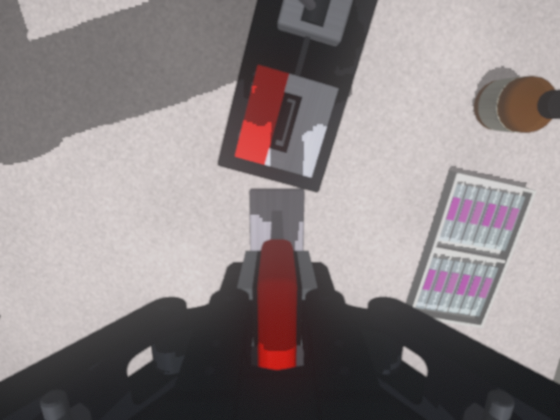

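Wrist view over the holder: the red strip is centred near (258,115) and the slot mouth near (287,123), with the holder turned about -15°. The held gauge's shoulder shows at columns 249-304 with its front edge at row 188. I'll fit the slot and the shoulder edges.

Run:
```python
from m import *
z=np.load("w2.npz");im,d=z["im"],z["d"];i=vision.camera_info("wrist");eef=z["eef"]
hv=cv2.cvtColor(im,cv2.COLOR_RGB2HSV);V=hv[...,2].astype(int);S=hv[...,1]
# slot mouth
roi=np.zeros_like(V,np.uint8);roi[84:160,262:308]=1
for th in (45,60,75):
    for b,s,c in blobs(((V<th)&(roi>0)).astype(np.uint8),100):
        v,u=np.nonzero(b);Q=plane(i,u,v,0.085)[:,:2].astype(np.float32)*1000;r=cv2.minAreaRect(Q);print("slot",th,s,np.round(r[0],1),np.round(r[1],1),round(r[2],1))
# block top by height
vv,uu=np.mgrid[0:420,0:560];P=pts(i,uu,vv,d)
m=((abs(P[...,2]-.085)<.005)&(P[...,1]>.12)&(d>0)&(vv<185)).astype(np.uint8)
m=cv2.morphologyEx(m,cv2.MORPH_OPEN,np.ones((3,3)))
for b,s,c in blobs(m,800):
    v,u=np.nonzero(b);r=cv2.minAreaRect(plane(i,u,v,.085)[:,:2].astype(np.float32)*1000);print("top",s,np.round(r[0],1),np.round(r[1],1),round(r[2],1),"z",np.median(P[b][:,2]).round(4))
# shoulder
m=((P[...,2]>.2)&(P[...,2]<.27)&(d>0)&(vv>175)&(vv<262)&(uu>240)&(uu<312)).astype(np.uint8)
for b,s,c in blobs(m,200):
    q=P[b];print("sh",s,"z pct",np.percentile(q[:,2],[2,20,50,80,98]).round(4))
    zt=np.median(q[:,2]);f=b&(abs(P[...,2]-zt)<.006);Q=plane(i,uu[f],vv[f],zt)
    print(zt,"x",np.percentile(Q[:,0],[.5,99.5]).round(4),"ymax",np.percentile(Q[:,1],99.7).round(4),"eef",eef)
    for r0 in (195,210,225,240):
        row=f&(vv==r0);q=plane(i,uu[row],vv[row],zt); print(r0,q[:,1].mean().round(4),q[:,0].min().round(4),q[:,0].max().round(4))
```

```text
slot 60 [277  94  24  37 348] [520.1 197.4] [35.3 15.3] 74.6
slot 75 [272  93  29  59 773] [517.5 188.8] [54.5 16.5] 74.3
top [ 235   66  103  111 7176] [517.4 188.7] [90.2 80.5] 74.3 z 0.0842
sh [ 249  189   56   62 2865] z pct [0.2399 0.241  0.2416 0.2422 0.2615]
0.24159887470344024 x [0.493  0.5246] ymax 0.1555 eef [0.50948707 0.13202455 0.29861147]
195 0.1519 0.4933 0.5242
210 0.143 0.4931 0.5244
225 0.1339 0.4929 0.5245
240 0.1246 0.4933 0.5241
```

Run:
```python
from m import *
z=np.load("w2.npz");im,d=z["im"],z["d"];i=vision.camera_info("wrist")
vv,uu=np.mgrid[0:420,0:560];P=pts(i,uu,vv,d)
for r in range(186,376,6):
    p=P[r,270:286];print(r,np.median(p,0).round(4),im[r,278])
```

```text
186 [ 0.5103  0.1081 -0.0008] [210 202 201]
192 [0.5096 0.1537 0.2414] [110 105 110]
198 [0.5096 0.1501 0.2411] [110 107 111]
204 [0.5096 0.1466 0.2414] [111 108 112]
210 [0.5096 0.143  0.2413] [104 101 105]
216 [0.5095 0.1428 0.2533] [95 92 96]
222 [0.5095 0.1429 0.2645] [96 92 96]
228 [0.5095 0.143  0.2747] [95 92 95]
234 [0.5094 0.1429 0.2834] [94 90 94]
240 [0.5094 0.1448 0.2968] [108  63  63]
246 [0.5094 0.1449 0.304 ] [110  56  56]
252 [0.5094 0.1448 0.3104] [110  55  55]
258 [0.5093 0.1448 0.3165] [108  52  51]
264 [0.5093 0.1447 0.3217] [109  51  50]
270 [0.5093 0.1447 0.3268] [108  48  47]
276 [0.5093 0.1449 0.3318] [108  44  44]
282 [0.5093 0.1437 0.334 ] [120  43  43]
288 [0.5093 0.1422 0.3352] [123  42  40]
294 [0.5093 0.1401 0.3354] [123  38  36]
300 [0.5093 0.1379 0.3354] [123  36  34]
306 [0.5093 0.1356 0.3354] [122  34  31]
312 [0.5093 0.1335 0.3356] [122  31  30]
318 [0.5091 0.1311 0.3354] [122  32  29]
324 [0.5093 0.129  0.3358] [121  28  25]
330 [0.5093 0.1265 0.3356] [121  27  25]
336 [0.5093 0.1242 0.3356] [121  26  23]
342 [0.5093 0.1215 0.3353] [121  26  24]
348 [0.5093 0.1192 0.3354] [120  24  20]
354 [0.5093 0.1168 0.3355] [198  31  24]
360 [0.5093 0.1143 0.3357] [198  30  26]
366 [0.5093 0.1119 0.3358] [197  30  23]
372 [0.5092 0.1411 0.3735] [40 29 31]
```

Request:
step_arm(
  series=[
    [0.0054,-0.0323,0,0],
    [0.0054,-0.033,0,0],
    [0,0,0,0.137],
    [0,0,0,0.137],
    [0,0,0.025,0],
    [0,0,0.025,0],
    [0,0,0.02,0],
    [0,0,0,0],
  ],
)

```text
clock: 6.6
eef_pos: [0.5184, 0.1967, 0.2254]
tool_rot: [0.991, -0.137, -0.003, 0.002]
ft_force: [-1.4, 0.2, -1.8]
grip_width: 0.0133
```

Request:
step_arm(
  series=[
    [0,0,0,0],
    [0,0,0,0],
    [0,0,0,0],
    [0,0,0,0],
    [0,0,0,0],
    [0,0,0,0],
    [0,0,0,0],
    [0,0,0,0],
  ],
)

```text
clock: 7.4
eef_pos: [0.5203, 0.1983, 0.2283]
tool_rot: [0.991, -0.137, -0.0, 0.0]
ft_force: [-0.1, 0.1, -2.3]
grip_width: 0.0137
```

```bash
cat > chk.py <<'E'
from m import *
import sys
o=sensors.get_obs();eef=o["eef_pos"];i=vision.camera_info("wrist");im,d=vision.camera("wrist");save(sys.argv[1],im)
vv,uu=np.mgrid[0:420,0:560];P=pts(i,uu,vv,d)
print(eef.round(4),o["joint_pos"].round(3))
# gauge frame: holder yaw
a=np.radians(-15.7);R=np.array([[np.cos(a),np.sin(a)],[-np.sin(a),np.cos(a)]])  # world->holder
g=(P[...,:2]-[.5174,.1887])@R.T
zo=eef[2]-.0632
sh=(abs(P[...,2]-zo-.006)<.003)&(vv>180)&(vv<262)&(abs(g[...,0])<.04)&(abs(g[...,1])<.05)
e=g[sh];print("shoulder n",len(e),"x",np.percentile(e[:,0],[.5,99.5]).round(4),"y max",e[:,1].max().round(4),"z",P[sh][:,2].mean().round(4))
q=P[sh][:,:2].astype(np.float32)*1000
if len(q)>20:r=cv2.minAreaRect(q);print("sh rect",np.round(r[1],1),round(r[2],1))
b=(hsvmask(im,"red")>0)&(abs(P[...,2]-.085)<.005)
if b.sum()>100:
    q=plane(i,uu[b],vv[b],.085)[:,:2].astype(np.float32)*1000;r=cv2.minAreaRect(q);h=(q/1000-[.5174,.1887])@R.T
    print("strip",np.round(r[0],1),np.round(r[1],1),round(r[2],1),"x",np.percentile(h[:,0],[1,99]).round(4),"y",np.percentile(h[:,1],[.5,99.5]).round(4))
E
python3 chk.py w3
```

```text
[0.5203 0.1983 0.2283] [0.364 0.355 0.155 1.371 0.    2.209]
shoulder n 2706 x [-0.0162  0.0154] y max 0.0331 z 0.1711
sh rect [37.2 32.1] 74.3
strip [494.  196.3] [87.4 30.5] 74.6 x [-0.0396 -0.0103] y [-0.0419  0.0445]
```

View pics/w3.png

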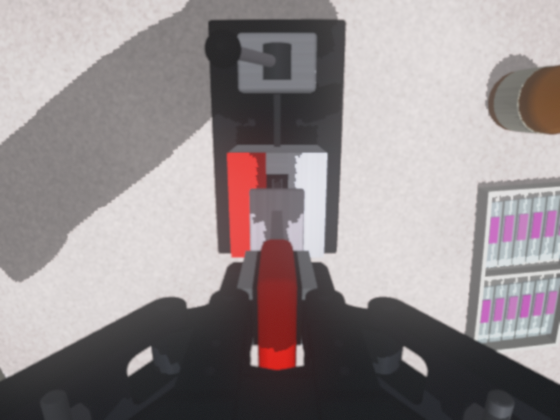

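The wrist view shows the gauge aligned over the slot, with its shoulder at columns 250-304 between the red strip and the lit edge. The knob is at (222,47). Offsets are under about 1 mm, so I insert.

Request:
step_arm(
  series=[
    [0,0.001,0.005,0],
    [0,0,0.01,0],
    [0,0,0.01,0],
    [0,0,0.01,0],
    [0,0,0.01,0],
    [0,0,0.005,0],
    [0,0,0,0],
    [0,0,0,0],
  ],
)

```text
clock: 8.25
eef_pos: [0.5202, 0.1974, 0.1784]
tool_rot: [0.991, -0.137, 0.0, -0.0]
ft_force: [0.2, 0.1, -2.4]
grip_width: 0.0133
```

Clean entry, no contact force.

Request:
step_arm(
  series=[
    [0,0,0.01,0],
    [0,0,0.01,0],
    [0,0,0.005,0],
    [0,0,0.002,0],
    [0,0,0,0],
    [0,0,0,0],
    [0,0,0,0],
    [0,0,0,0],
  ],
)

```text
clock: 9.05
eef_pos: [0.5203, 0.1974, 0.1517]
tool_rot: [0.991, -0.137, 0.0, -0.0]
ft_force: [-0.3, 0.3, -1.7]
grip_width: 0.0136
```

Request:
step_arm(
  series=[
    [0,0,0.001,0],
    [0,0,0.001,0],
    [0,0,0.001,0],
    [0,0,0.0005,0],
    [0,0,0,0],
    [0,0,0,0],
    [0,0,0,0],
    [0,0,0,0],
  ],
)

```text
clock: 9.85
eef_pos: [0.5201, 0.1974, 0.1478]
tool_rot: [0.991, -0.137, 0.0, -0.0]
ft_force: [-0.1, 0.3, -1.0]
grip_width: 0.0132
```

Request:
step_arm(
  series=[
    [0,0,0.0006,0],
    [0,0,0.0006,0],
    [0,0,0.0006,0],
    [0,0,0,0],
    [0,0,0,0],
    [0,0,0,0],
    [0,0,0,0],
    [0,0,0,0],
  ],
)

```text
clock: 10.65
eef_pos: [0.5201, 0.1975, 0.1472]
tool_rot: [0.991, -0.137, 0.001, -0.0]
ft_force: [-2.0, -0.6, 5.1]
grip_width: 0.0133
```

Request:
step_arm(
  series=[
    [0,0,0,0],
    [0,0,0,0],
    [0,0,0,0],
    [0,0,0,0],
    [0,0,0,0],
    [0,0,0,0],
    [0,0,0,0],
    [0,0,0,0],
  ],
  fingers=0.0854,
)

```text
clock: 11.45
eef_pos: [0.52, 0.1973, 0.146]
tool_rot: [0.991, -0.137, -0.0, 0.0]
ft_force: [-0.3, -0.1, 1.0]
grip_width: 0.0855
```

Request:
step_arm(
  series=[
    [0,0,-0.01,0],
    [0,0,-0.03,0],
    [0,0,-0.04,0],
    [0,0,-0.04,0],
    [0,0,-0.03,0],
    [0,0,0,0],
    [0,0,0,0],
    [0,0,0,0],
  ],
)

```text
clock: 12.25
eef_pos: [0.5194, 0.1971, 0.295]
tool_rot: [0.991, -0.137, -0.001, 0.0]
ft_force: [-0.2, 0.1, -0.4]
grip_width: 0.0856
```

```bash
cat > chk2.py <<'E'
from m import *
import sys
o=sensors.get_obs();eef=o["eef_pos"];i=vision.camera_info("wrist");im,d=vision.camera("wrist");save(sys.argv[1],im)
vv,uu=np.mgrid[0:420,0:560];P=pts(i,uu,vv,d);print(eef.round(4))
a=np.radians(-15.7);R=np.array([[np.cos(a),np.sin(a)],[-np.sin(a),np.cos(a)]])
G=P.copy();G[...,:2]=(P[...,:2]-[.5174,.1887])@R.T
ok=(d>0)&(vv<270)
sh=ok&(abs(G[...,0])<.014)&(abs(G[...,1])<.03)&(G[...,2]>.08)&(G[...,2]<.1)
tp=ok&(abs(abs(G[...,0])-.029)<.006)&(abs(G[...,1])<.038)&(G[...,2]>.07)&(G[...,2]<.1)
print("shoulder z",np.median(G[sh][:,2]).round(4),sh.sum(),"block top z",np.median(G[tp][:,2]).round(4))
r=ok&(hsvmask(im,"red")>0)&(G[...,2]>.13);q=G[r]
if len(q):print("grip x",np.percentile(q[:,0],[1,50,99]).round(4),"y",np.percentile(q[:,1],[1,99]).round(4),"z top",np.percentile(q[:,2],98).round(4))
# knob: highest points near y=.12
k=ok&(abs(G[...,1]-.12)<.03)&(abs(G[...,0])<.07)&(G[...,2]>.085);q=G[k]
if len(q):
    top=q[q[:,2]>q[:,2].max()-.012]
    A=np.c_[2*q,np.ones(len(q))];s=np.linalg.lstsq(A,(q**2).sum(1),rcond=None)[0]
    print("knob n",len(q),"med",np.median(q,0).round(4),"zmax",q[:,2].max().round(4),"x",q[:,0].min().round(4),q[:,0].max().round(4),"y",q[:,1].min().round(4),q[:,1].max().round(4),"sphere",s[:3].round(4),np.sqrt(s[3]+(s[:3]**2).sum()).round(4))
E
python3 chk2.py w4
```

```text
[0.5194 0.1971 0.295 ]
shoulder z 0.0901 868 block top z 0.0842
grip x [-0.0064  0.0003  0.0055] y [-0.0184  0.021 ] z top 0.1853
knob n 763 med [-0.0362  0.1187  0.1129] zmax 0.1179 x -0.0504 -0.022 y 0.1073 0.1317 sphere [-0.0377  0.1199  0.0998] 0.0161
```

View pics/w4.png

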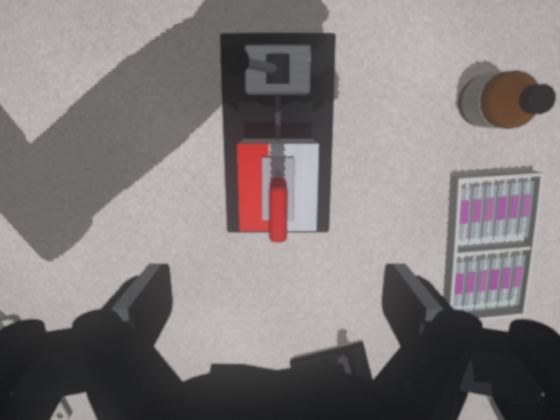

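The wrist view shows the gauge standing in the slot with its grip at (278,210). Its shoulder is 5.9 mm above the block top against a nominal 6, so it is home. The knob is at about (-0.037, 0.120, 0.105) in the holder's frame. Next I push it over with closed fingers from the -x side.

Request:
step_arm(
  series=[
    [-0.02,-0.028,0,0],
    [-0.02,-0.028,0,0],
    [-0.02,-0.028,0,0],
    [-0.02,-0.027,0,0],
    [-0.003,0,0,0],
    [0,0,0,0],
    [0,0,0,0],
    [0,0,0,0],
  ],
  fingers=0.0,
)

```text
clock: 13.1
eef_pos: [0.4705, 0.3255, 0.2957]
tool_rot: [0.991, -0.137, -0.0, 0.0]
ft_force: [-0.1, 0.5, 0.6]
grip_width: -0.0001
```

Request:
step_arm(
  series=[
    [0,0,0.035,0],
    [0,0,0.04,0],
    [0,0,0.04,0],
    [0,0,0.04,0],
    [0,0,0.03,0],
    [0,0,0.013,0],
    [0,0,0,0],
    [0,0,0,0],
  ],
)

```text
clock: 13.9
eef_pos: [0.4713, 0.3268, 0.0994]
tool_rot: [0.991, -0.137, 0.001, -0.001]
ft_force: [0.2, 0.5, 0.7]
grip_width: 0.0001
```

Request:
step_arm(
  series=[
    [0.01,0,0,0],
    [0.01,0,0,0],
    [0.01,0,0,0],
    [0.01,0,0,0],
    [0.01,0,0,0],
    [0.01,0,0,0],
    [0.01,0,0,0],
    [0.01,0,0,0],
  ],
)

```text
clock: 14.7
eef_pos: [0.548, 0.3045, 0.0974]
tool_rot: [0.991, -0.137, -0.0, 0.0]
ft_force: [-1.2, 0.7, -0.5]
grip_width: -0.0001
```

Request:
step_arm(
  series=[
    [0.002,0,0,0],
    [0.002,0,0,0],
    [0.002,0,0,0],
    [0.002,0,0,0],
    [0,0,0,0],
    [0,0,0,0],
    [0,0,0,0],
    [0,0,0,0],
  ],
)

```text
clock: 15.5
eef_pos: [0.555, 0.303, 0.0982]
tool_rot: [0.991, -0.137, 0.0, -0.0]
ft_force: [0.4, -1.1, -0.8]
grip_width: 0.0003
```

Request:
step_arm(
  series=[
    [0.002,0,0,0],
    [0.002,0,0,0],
    [0.002,0,0,0],
    [0,0,0,0],
    [0,0,0,0],
    [0,0,0,0],
    [0,0,0,0],
    [0,0,0,0],
  ],
)

```text
clock: 16.3
eef_pos: [0.5607, 0.3013, 0.0981]
tool_rot: [0.991, -0.137, 0.0, -0.0]
ft_force: [0.3, 0.4, -0.4]
grip_width: -0.0
```

Run:
```python
from m import *
i=vision.camera_info("scene");im,d=vision.camera("scene");save("s5",cv2.resize(im[170:290,290:450],None,fx=4,fy=4))
```

```text
(no output)
```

View pics/s5.png

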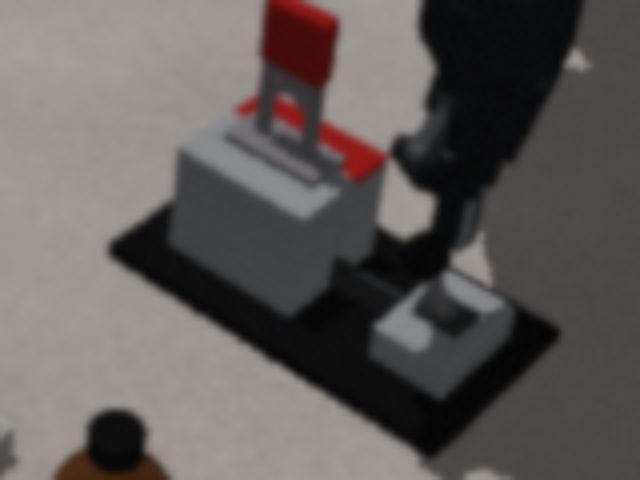

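Run:
```python
from m import *
i=vision.camera_info("scene");im,d=vision.camera("scene")
a=np.radians(-15.7);R=np.array([[np.cos(a),np.sin(a)],[-np.sin(a),np.cos(a)]])
for t in (0,.25,.5,.75,1):
    th=(t-.5)*2*np.radians(29)
    h=np.array([.08*np.sin(th),.12]);w=R.T@h+[.5174,.1887];p=proj(i,[[*w,.034+.08*np.cos(th)]])[0];print(t,p.round(1),"crop",((p-[290,170])*4).round())
vv,uu=np.mgrid[0:420,0:560];P=pts(i,uu,vv,d);G=P.copy();G[...,:2]=(P[...,:2]-[.5174,.1887])@R.T
for u,v in((392,230),(396,231),(399,233),(400,239),(403,245),(405,225),(395,212)): print((u,v),G[v,u].round(4),im[v,u])
```

```text
0 [415.8 216.9] crop [503. 187.]
0.25 [411.7 218.1] crop [487. 192.]
0.5 [406.7 221.4] crop [467. 206.]
0.75 [401.2 226.8] crop [445. 227.]
1 [395.6 233.7] crop [422. 255.]
(392, 230) [0.043  0.1125 0.1121] [34 32 32]
(396, 231) [0.0437 0.1222 0.1158] [7 7 9]
(399, 233) [0.0413 0.1286 0.1128] [7 7 7]
(400, 239) [0.0246 0.1253 0.0836] [77 78 79]
(403, 245) [-0.0019  0.1224  0.047 ] [53 54 56]
(405, 225) [0.0172 0.1262 0.1183] [35 36 37]
(395, 212) [0.0704 0.126  0.1827] [14 14 16]
```

The crop shows the knob near (425,245), close to the fully-over position expected at (422,255). I'll keep going to the stop.

Request:
step_arm(
  series=[
    [0.0015,0,0,0],
    [0.0015,0,0,0],
    [0.0015,0,0,0],
    [0,0,0,0],
    [0,0,0,0],
    [0,0,0,0],
    [0,0,0,0],
    [0,0,0,0],
  ],
)

```text
clock: 17.2
eef_pos: [0.5628, 0.3006, 0.0977]
tool_rot: [0.991, -0.136, -0.002, -0.0]
ft_force: [-5.7, 2.4, 2.4]
grip_width: -0.0001
```

Request:
step_arm(
  series=[
    [0.0015,0,0,0],
    [0.0015,0,0,0],
    [0,0,0,0],
    [0,0,0,0],
    [0,0,0,0],
    [0,0,0,0],
    [0,0,0,0],
    [0,0,0,0],
  ],
)

```text
clock: 18.0
eef_pos: [0.5631, 0.3005, 0.0977]
tool_rot: [0.991, -0.135, -0.005, -0.0]
ft_force: [-12.6, 3.7, 5.6]
grip_width: 0.0
```

Request:
step_arm(
  series=[
    [-0.01,0,0,0],
    [-0.015,0,0,0],
    [-0.015,0,0,0],
    [-0.02,0,0,0],
    [-0.02,0,0,0],
    [0,0,-0.03,0],
    [0,0,-0.04,0],
    [0,0,-0.04,0],
  ],
)

```text
clock: 18.8
eef_pos: [0.4907, 0.3206, 0.2089]
tool_rot: [0.991, -0.137, 0.0, 0.0]
ft_force: [2.0, 1.3, 0.6]
grip_width: 0.0
```

Request:
step_arm(
  series=[
    [0,0,-0.04,0],
    [0,0,-0.04,0],
    [0.02,0.03,-0.01,0],
    [0.03,0.04,0,0],
    [0.03,0.04,0,0],
    [0,0,0,0],
    [0,0,0,0],
    [0,0,0,0],
  ],
)

```text
clock: 19.6
eef_pos: [0.5381, 0.1938, 0.298]
tool_rot: [0.991, -0.136, 0.0, -0.0]
ft_force: [-0.0, 1.1, -1.1]
grip_width: 0.0002
```

```bash
python3 chk2.py w6
python3 - <<'E'
from m import *
i=vision.camera_info("scene");im,d=vision.camera("scene");save("s6",im)
a=np.radians(-15.7);R=np.array([[np.cos(a),np.sin(a)],[-np.sin(a),np.cos(a)]])
vv,uu=np.mgrid[0:420,0:560];P=pts(i,uu,vv,d);G=P.copy();G[...,:2]=(P[...,:2]-[.5174,.1887])@R.T
q=G[(abs(G[...,1]-.12)<.03)&(abs(G[...,0])<.07)&(G[...,2]>.09)&(G[...,2]<.14)];print("knob scene",len(q),np.median(q,0).round(4),q[:,2].max())
z=np.load("scene0.npz")["im"].astype(int);D=abs(im.astype(int)-z).max(2)
for n,(x0,x1,y0,y1) in dict(tray=(190,295,235,312),bottle=(298,338,270,328),pot=(126,162,205,248),blue=(229,249,120,178)).items(): print(n,(D[y0:y1,x0:x1]>25).sum())
E
```

```text
[0.5381 0.1938 0.298 ]
shoulder z 0.0901 842 block top z 0.0841
grip x [-0.0068 -0.      0.006 ] y [-0.0184  0.0212] z top 0.1852
knob n 735 med [0.0374 0.119  0.1127] zmax 0.1175 x 0.0224 0.0506 y 0.1074 0.1326 sphere [0.0378 0.1205 0.0997] 0.0159
knob scene 112 [0.0445 0.1239 0.1107] 0.1203059165771092
tray 0
bottle 0
pot 0
blue 0
```

View pics/s6.png

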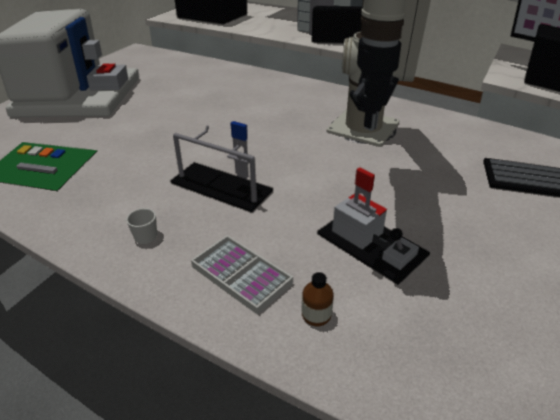

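The scene view shows the red gauge seated at (364,195), the knob over at (396,234), the blue gauge still on its hook at (240,148), and the bystanders unmoved. The robot is clear, so I hand in.

```bash
python3 -c "
from workcell import order
print(order.job_done())"
```

```text
the job is handed in; nothing more can be done
None
```

The red gauge is in the holder's slot and released, and the clamp lever is over to its other side. I lifted the gauge 19 mm, drew it off the hook, inserted it and let go. Then I pushed the lever with closed fingers until the force rose to about 13 N and the tool stopped advancing. I handed in at about 20 s with the arm clear of everything.

- **Gauge:** its shoulder top reads 6.0 mm above the block top, where 6 mm means fully home. It had not moved after the lever swing.
- **Lever:** the knob reads x = +37 to +38 mm in the holder's frame from the wrist camera. The mirror position of its start is about +38 mm. My sphere fit of the knob gave a 16 mm radius against the true 13 mm, so that position is only good to a few mm. I rely on the force rise as the sign that the lever reached its stop.
- **Bystanders:** the blue gauge, tray, bottle and pot showed no pixel change in the scene view from before to after.

No checks failed or disagreed beyond that knob fit. I viewed 8 pictures.

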